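Unlock the bag sealer's lock-off switch with the red key

TASK

The bag sealer is locked off. Take the red key out of the wooden key stand, push it down into the slot of the lock on the grey switch box until its collar sits on the lock, then turn it clockwise (seen from above) a quarter turn, from the red mark to the green mark, and let go, leaving the key standing in the lock. Leave the blue key in the stand.

Things in the scene. Friction and masses are not known exactly. Their poses are not given: they have to be found in the camera images.
- red_key_grip (a point): Centre of the red key's flat bow: 40 mm wide (x), 12 thick (y; grip across it), 50 tall (z, up). Loose, 90 g, same after a half turn. Below this point: collar (48 mm across, 5 thick), underside at 30 mm; steel blade 30 (x) x 8 (y) mm, 36 long, round-nosed tip at 66 mm. It stands with its blade in a slot of the stand, collar on top, 3 mm play; lift it straight up over 36 mm.
- blue_key_grip (a point): Bow centre of the other key: the same, but blue. The two swap places. They stand in a fixed wooden key stand, 160 x 60 x 46 mm, in slots 80 mm apart along its length, the bows in one line edge to edge with 40 mm between them.
- lock_slot (a point): Centre of the key slot's mouth in the top of a bright lock cylinder, 64 mm across, top 50 mm above the table, in a fixed grey switch box (126 x 126 x 43 mm) with a yellow ring. Slot 38 mm long (x), 16 wide (y), 42 deep: 4 mm play round the blade; z up. It turns with the lock. Key fully in: collar on the lock's top, bow centre 30 mm above this point.
- switch_lock (a joint): Turn of the lock, rad, clockwise from above positive: 0 off (black pointer at one end of the slot at the red mark), 1.571 on (pointer at the green mark; stop). Starts at 0 to 0.15; friction 0.06 N m, no spring, stays where left. Through the play in the slot it lags up to 16 degrees behind the key.
There are look-alikes about, which are no part of the job. Leave any turquoise look-alike of the part that bears lock_slot alone.

How it is judged (in metres and radians):
On the way, in this order (a step that is already met when the one before it is completed fails the run):
1. the red key is fully in the slot, the lock not yet turned (less than 0.6 rad) (horizontal distance between red_key_grip and lock_slot below 0.012 m and z of red_key_grip in the frame of lock_slot between 0.022 and 0.036 m and angle between red_key_grip's own z axis and vertical below 0.3 rad and value of joint switch_lock below 0.6 rad), for 0.2 s.
2. the lock is turned clockwise to at least 1.0 rad with the red key fully in it (horizontal distance between red_key_grip and lock_slot below 0.012 m and z of red_key_grip in the frame of lock_slot between 0.022 and 0.036 m and angle between red_key_grip's own z axis and vertical below 0.3 rad and value of joint switch_lock above 1 rad), for 0.2 s.
At the end, for the whole second after the job is handed in: The red key stands in the lock: bow centre within 12 mm of the slot's centre seen from above and 22 to 36 mm above its mouth (30 when seated), tilted less than 0.3 rad, with the lock turned to at least 1.0 rad of its 1.571 (all of step 2); the robot touches nothing.
It fails at once if the blue key is moved more than 20 mm (distance of blue_key_grip from where it was at the start of the episode above 0.02 m).
It also fails if it takes over 48 s, if anything falls off the work surface, if the arm or the gripper's body presses on something with over 40 N, if the wrist force passes 120 N, or if a joint passes its speed limit or range.

ROBOT

A 7-joint arm with a two-finger parallel gripper is mounted at the origin on a cart in front of the work surface, level with it; the furniture and walls round the work are solid. World frame = base frame: x ahead of the robot, y to its left, z up, the work surface at z = 0. Lengths are in m, angles in degrees, forces in N, time in s.
With the tool pointing down it reaches from about 0.425 to 0.875 m from the base axis. Payload 4.7 kg.
Tool frame: the origin (TCP) lies at the very end of the fingers, on their centre line; the grasp point (between the pads) lies 19 mm behind it; z points along the fingers, y is the direction in which the jaws open and shut (so a half turn about z gives the same grasp; the last joint's range is limited). The gripper opens to 87 mm and grips with 3 to 60 N. Pads are 19 mm wide; open, the fingers measure 117 mm over their backs; the gripper's body (75 mm by 190 mm) begins 51 mm behind the grasp point.
Start: joints at [-72.187, 18.392, -4.016, 83.108, 1.295, 78.541, -3.26], TCP at [0.19, 0.622, 0.223] pointing down, gripper open.
Joint ranges: [-163.93, 163.93], [-17.29, 119.83], [-79.2, 71.16], [3.27, 140.29], [-89.18, 269.18], [5.43, 117.66], [-154.24, 154.24]. Speed limits (degrees/s): [147.25, 147.25, 180, 180, 180, 180, 180].

INTERFACE

Orientations are given as [roll, pitch, yaw] about the fixed x, y, z axes, in that order (R = Rz(yaw) Ry(pitch) Rx(roll)).
In Python, from cell import * gives the robot as it stands.
- The arm moves only by the tool arm_command, never from a script. Its argument "targets" is a list that holds one entry, the list of rows, each a list of 7 numbers: the shift along the tool's x, y, z in m, then the turn, a rotation vector about the tool's x, y, z in degrees, then the gripper's target within -1 to 1 (shut at 1, half-way at 0, fully open at -1). In form: [[[tx, ty, tz, rx, ry, rz, claw], ...]]. A call has 1 to 10 rows; each row is the pose to reach, as a shift and turn from the pose commanded when the call began, along the tool's axes at that moment; what a row does not reach only later rows make up. A row lasts 1/10 s, in which the tool goes at most 50 mm and 8.59 degrees, less where a joint would pass 70% of its speed; a pose out of reach is approached as far as the arm can. A call with a gripper value outside its range is refused whole. The fingers move at their own pace and stop on an object; "newtons" is the grip in N (left out, the last holds). Time passes only in rows, so rows that repeat a pose let the fingers close. It gives the time, the measured TCP pose, the force and the opening at its end, in the units of the state.
- get_obs(): the state, without advancing time (a new reading comes with each control period).
- read_camera(name): name is "scene" or "top" or "wrist"; returns a dict with "img" (480x640x3 uint8, red, green, blue), "z_map" (480x640 float32, m along the optical axis (not along the pixel's ray), 0 where there is no reading), "K" (3x3 intrinsics, pixels), "origin" and "attitude" of the camera in the world. Camera axes: x right, y down, z forward; pixel columns grow to the right and rows downward; lengths in m; the calibration is good to about 2 mm. A picture is of the moment at which its call begins.
- sign_off(): hands the job in, once; it reports no verdict.
Trained networks look in the newest picture that a camera, given by its name, has taken for a name from the list of things; names that differ only in an ending like _2 or _b are one class to them, and where a whole thing is asked for, a point or a joint stands for the part that bears it (a point fixed in the world has none). Each returns a list of dicts, best first, with "conf" (0 to 1); they miss things now and then, are a little off and sometimes report something else, mostly with a low value. They report only what shows in the picture. A call takes as long as a camera call. They do not tell look-alikes from the thing itself.
- search_frame(thing, camera): "position" ([column, row] in pixels, amid what is visible of it).
The state is a dict: "time_s": time; "qpos": joint angles; "joint_velocities": joint speeds; "effort": joint torques, N m; "tool_pos": TCP position; "tool_rot": TCP orientation; "force": force on the tool from outside, world axes, zero at the start; "wrist_torque": the same for the moment, N m; "grip_width": finger opening in m.
Only numpy, scipy, OpenCV 4.12 (cv2) and the standard library are available. Lean on these libraries where they do the work, as an engineer would, in place of code of your own. Each camera call takes 0.05 s, during which the arm holds its last target.

## Working session

There is one attempt and no reset: what is moved stays moved. The work goes in short steps, Python scripts to look and compute and a tool call to move; the robot and the scene stay as the last step left them, time stands still between calls to the robot, and variables do not carry over. Pictures are saved under pics/ and viewed, and the job is handed in when it is done.

Besides the shell and the picture viewer there is one more tool, called after "Call:" as name(argument=value, ...) on one line, values as JSON. arm_command: Moves the arm, as the interface text tells. Its arguments: {"type":"object","properties":{"targets":{"type":"array","items":{"type":"array","items":{"type":"array","items":{"type":"number"}}}},"newtons":{"type":"number"}},"required":["targets"]}

```bash
mkdir -p pics; ls; cat > h.py <<'E'
from cell import *
import numpy as np, cv2
from scipy.spatial.transform import Rotation as R
def rot(a):
    a=np.array(a,float)
    return a if a.shape==(3,3) else R.from_euler('xyz',a,degrees=True).as_matrix()
def shot(name,fn):
    c=read_camera(name); cv2.imwrite('pics/'+fn,c['img'][:,:,::-1]); return c
def w(c,u,v,z=None):
    K=c['K']; r=np.array([(u-K[0,2])/K[0,0],(v-K[1,2])/K[1,1],1.]); A=rot(c['attitude']);o=np.array(c['origin'])
    d=A@r
    if z is not None: return o+d*(z-o[2])/d[2]
    return o+d*c['z_map'][int(round(v)),int(round(u))]
def cloud(c):
    K=c['K'];v,u=np.mgrid[:480,:640];Z=c['z_map']
    P=np.stack([(u-K[0,2])/K[0,0]*Z,(v-K[1,2])/K[1,1]*Z,Z],-1)
    return P@rot(c['attitude']).T+np.array(c['origin'])
E
python3 - <<'E'
from h import *
o=get_obs();print(o['time_s'],o['tool_pos'],o['tool_rot'])
for n in ['scene','top']:
    c=shot(n,n+'1.png');print(n,c['origin'],c['attitude'])
    for t in ['red_key_grip','blue_key_grip','lock_slot','switch_lock']:
        for d in search_frame(t,n): print(t,d,w(c,*d['position']).round(3))
E
```

```text
pics
0.0 [0.18994972 0.62104392 0.2214626 ] [-1.79890249e+02  5.00042910e-03  1.62997808e+02]
scene [0.25892106 0.40050845 0.68244198] [-135.20451663   -1.05448026 -140.66692859]
red_key_grip {'position': [453.4, 205.5], 'conf': 0.64} [ 0.501 -0.323  0.064]
blue_key_grip {'position': [431.0, 220.2], 'conf': 0.72} [ 0.509 -0.239  0.076]
lock_slot {'position': [316.2, 304.8], 'conf': 0.83} [0.573 0.041 0.027]
lock_slot {'position': [265.3, 221.8], 'conf': 0.56} [ 0.795 -0.051  0.032]
switch_lock {'position': [315.0, 305.2], 'conf': 0.63} [0.574 0.043 0.029]
top [ 0.54327357 -0.08785586  0.91139956] [-174.30555468   -0.38891928  -90.79472455]
red_key_grip {'position': [452.9, 306.6], 'conf': 0.85} [ 0.508 -0.319  0.097]
red_key_grip {'position': [248.7, 275.8], 'conf': 0.59} [0.57  0.055 0.007]
blue_key_grip {'position': [414.0, 304.6], 'conf': 0.96} [ 0.513 -0.25   0.101]
lock_slot {'position': [250.7, 273.6], 'conf': 0.94} [0.573 0.047 0.029]
switch_lock {'position': [290.3, 165.4], 'conf': 0.83} [ 0.79  -0.029  0.008]
switch_lock {'position': [249.3, 274.9], 'conf': 0.77} [0.572 0.054 0.005]
```

View pics/top1.png

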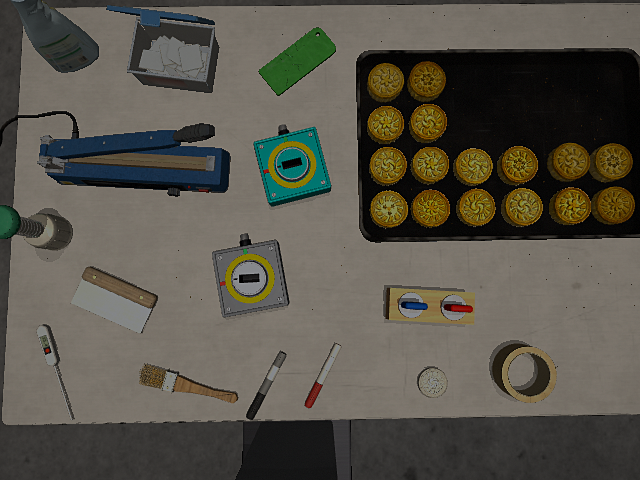

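View pics/scene1.png

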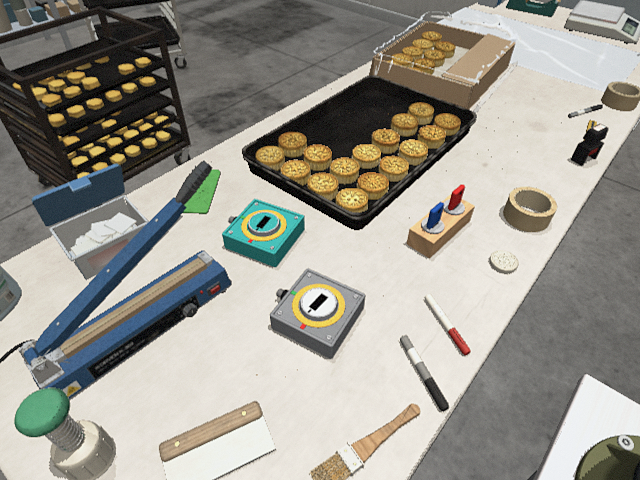

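The top view shows the stand at about (430,305), with the blue key on the left at (414,305) and the red key on the right at (458,308). The grey box is at (250,278) and the turquoise look-alike at (291,165). Next I'll zoom in on these and measure them.

```bash
python3 - <<'E'
from h import *
c=read_camera('top');P=cloud(c);im=c['img'].astype(int)
a=cv2.resize(c['img'][225:330,200:300],None,fx=5,fy=5,interpolation=cv2.INTER_CUBIC)
b=cv2.resize(c['img'][275:335,378:483],None,fx=5,fy=5,interpolation=cv2.INTER_CUBIC)
pad=np.zeros((525,1030//1,3),np.uint8)
cv2.imwrite('pics/z_a.png',a[:,:,::-1]);cv2.imwrite('pics/z_b.png',b[:,:,::-1])
r,g,bl=im[...,0],im[...,1],im[...,2]
def st(m,nm):
    p=P[m]; 
    q=np.array([w(c,u,v,np.median(p[:,2])) for v,u in np.argwhere(m)])[:,:2]
    rc=cv2.minAreaRect(q.astype(np.float32)*1000)
    print(nm,m.sum(),p.mean(0).round(4),'z',np.percentile(p[:,2],[5,50,95]).round(4),rc)
def box(u0,u1,v0,v1):
    m=np.zeros((480,640),bool);m[v0:v1,u0:u1]=1;return m
st(box(430,485,285,330)&(r>120)&(g<70)&(bl<70),'red')
st(box(385,440,285,330)&(bl>100)&(r<70),'blue')
z=P[...,2]
st(box(430,485,285,330)&(z>.088),'redtop')
st(box(385,440,285,330)&(z>.088),'bluetop')
st(box(380,485,280,335)&(z>.03),'stand')
k=box(205,300,235,325)
st(k&(z>.03),'lockbox')
st(k&(z>.0465),'cyl')
ye=k&(r>150)&(g>130)&(bl<90);st(ye,'yellow')
dk=box(225,275,255,302)&(r<60)&(g<60)&(bl<60);st(dk,'slot')
for x in np.argwhere(dk)[::10]: pass
st(k&(r>150)&(g<80)&(bl<80),'redmark'); 
gm=k&(g>120)&(r<90)&(bl<120);print(gm.sum()); 
if gm.sum()>2: st(gm,'green')
E
```

```text
red 103 [ 0.5049 -0.3341  0.0989] z [0.0965 0.0988 0.1013] ((504.7952880859375, -334.4202575683594), (35.20265197753906, 8.70847225189209), 87.62442016601562)
blue 69 [ 0.5103 -0.2532  0.0992] z [0.0966 0.0991 0.1016] ((509.8152770996094, -254.36351013183594), (33.63058853149414, 6.516179084777832), 84.4665298461914)
redtop 164 [ 0.5078 -0.3174  0.1477] z [0.0942 0.0986 0.9114] ((511.2598571777344, -324.1819152832031), (71.13289642333984, 88.07554626464844), 3.247469902038574)
bluetop 174 [ 0.5134 -0.2407  0.1587] z [0.0935 0.0986 0.9114] ((498.3851013183594, -246.20333862304688), (94.73635864257812, 57.30331039428711), 88.45587921142578)
stand 2804 [ 0.5086 -0.2891  0.0605] z [0.042  0.0458 0.099 ] ((504.98297119140625, -292.3952941894531), (190.89108276367188, 96.60517883300781), 88.45072937011719)
lockbox 4323 [0.5643 0.0464 0.05  ] z [0.0368 0.0402 0.0494] ((563.9838256835938, 43.014808654785156), (168.36402893066406, 159.50733947753906), 87.21261596679688)
cyl 699 [0.5629 0.0397 0.1029] z [0.0468 0.0486 0.9114] ((561.419189453125, 41.86038589477539), (166.73081970214844, 153.22703552246094), 87.21260833740234)Traceback (most recent call last):
  File "<stdin>", line 24, in <module>
  File "<stdin>", line 10, in st
IndexError: too many indices for array: array is 1-dimensional, but 2 were indexed
```

```bash
python3 - <<'E'
import cv2,numpy as np
a=cv2.imread('pics/z_a.png');b=cv2.imread('pics/z_b.png')
o=np.zeros((600,800,3),np.uint8);a=cv2.resize(a,(285,300));o[:300,:285]=a;o[300:,:525]=b[:300];
s=cv2.imread('pics/scene1.png')[265:360,265:370];o[:300,300:632]=cv2.resize(s,(332,300),interpolation=cv2.INTER_CUBIC)
cv2.imwrite('pics/z_c.png',o)
E
```

```text
(no output)
```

View pics/z_c.png

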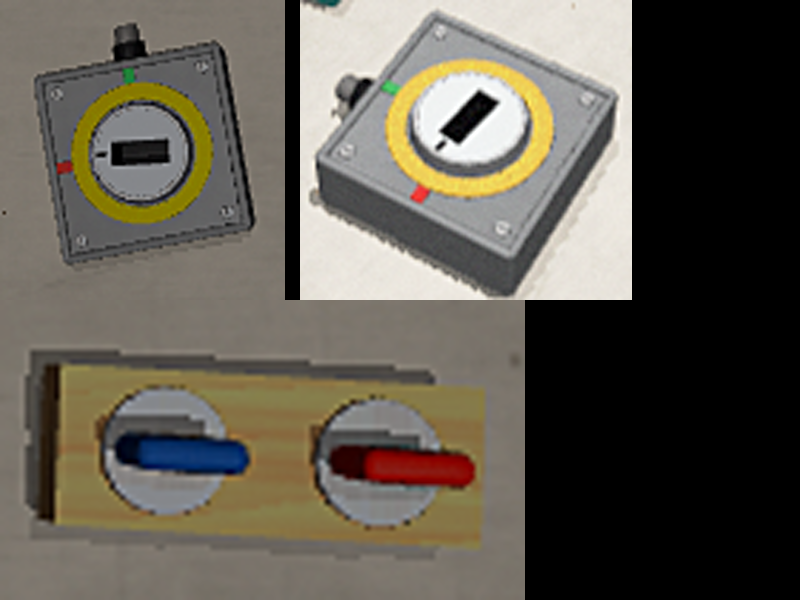

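The zoomed picture shows the lock's pointer on the left (+y), near the red mark. The green mark is a quarter turn clockwise from it. The blue and red bows are in line along −y. Now I'll get the lock centre and work out the first move.

```bash
cat >> h.py <<'E'
def go(p,yaw):
    o=get_obs();A=rot(o['tool_rot']);T=R.from_euler('xyz',[180,0,yaw],degrees=True).as_matrix()
    s=A.T@(np.array(p)-np.array(o['tool_pos']));rv=R.from_matrix(A.T@T).as_rotvec(degrees=True)
    print('shift',s.round(4),'turn',rv.round(2))
E
python3 - <<'E'
from h import *
c=read_camera('top')
print('lock',w(c,249.5,278.5,.05))
hsv=cv2.cvtColor(c['img'],cv2.COLOR_RGB2HSV)
k=np.zeros((480,640),bool);k[240:320,210:290]=1
y=k&(hsv[...,0]>22)&(hsv[...,0]<34)&(hsv[...,1]>180)&(hsv[...,2]>60)
e=cv2.fitEllipse(cv2.convexHull(np.argwhere(y)[:,::-1].astype(np.int32)));print(y.sum(),e,w(c,*e[0],.043))
go([.56,.04,.28],90)
E
```

```text
lock [0.56343058 0.04623963 0.05      ]
787 ((249.3345489501953, 278.1817626953125), (48.69784927368164, 49.69267272949219), 53.1207389831543) [0.56419662 0.04764208 0.043     ]
shift [-0.5238 -0.448  -0.0574] turn [ 0. -0. 73.]
```

Call:
arm_command(targets=[[[-0.524, -0.448, -0.057, 0, 0, 73, -1], [-0.524, -0.448, -0.057, 0, 0, 73, -1], [-0.524, -0.448, -0.057, 0, 0, 73, -1], [-0.524, -0.448, -0.057, 0, 0, 73, -1], [-0.524, -0.448, -0.057, 0, 0, 73, -1], [-0.524, -0.448, -0.057, 0, 0, 73, -1], [-0.524, -0.448, -0.057, 0, 0, 73, -1], [-0.524, -0.448, -0.057, 0, 0, 73, -1], [-0.524, -0.448, -0.057, 0, 0, 73, -1], [-0.524, -0.448, -0.057, 0, 0, 73, -1]]])

```text
time_s: 1.6
tool_pos: [0.4584, 0.1993, 0.2644]
tool_rot: [179.9, -0.1, 89.9]
force: [1.3, -0.2, 0.0]
grip_width: 0.0872
```

```bash
python3 - <<'E'
from h import *
o=get_obs();print(o['time_s'],o['tool_pos'],o['tool_rot'])
go([.56,.04,.28],90)
E
```

```text
1.6 [0.45844091 0.19931967 0.26443047] [ 1.79942297e+02 -6.45731143e-02  8.99063751e+01]
shift [-0.1591  0.1018 -0.0156] turn [ 0.06 -0.06 -0.09]
```

Call:
arm_command(targets=[[[-0.153, 0.105, -0.015, 0, 0, 0, -1], [-0.153, 0.105, -0.015, 0, 0, 0, -1], [-0.153, 0.105, -0.015, 0, 0, 0, -1], [-0.153, 0.105, -0.015, 0, 0, 0, -1], [-0.153, 0.105, -0.015, 0, 0, 0, -1], [-0.153, 0.105, -0.015, 0, 0, 0, -1], [-0.153, 0.105, -0.015, 0, 0, 0, -1]]])

```text
time_s: 2.3
tool_pos: [0.562, 0.0499, 0.2785]
tool_rot: [-180.0, -0.1, 90.1]
force: [0.5, 1.0, 0.5]
grip_width: 0.0873
```

```bash
python3 - <<'E'
from h import *
c=shot('wrist','w1.png');o=get_obs();print(o['time_s'],o['tool_pos'],o['tool_rot'],c['origin'],c['attitude'])
for t in ['lock_slot','switch_lock']:
  for d in search_frame(t,'wrist'): print(t,d,w(c,*d['position'],.05))
E
```

```text
2.35 [0.5619465  0.05011696 0.27857542] [-1.79964430e+02 -5.29395048e-02  9.01626733e+01] [0.56170295 0.12631923 0.44191433] [ 1.63618346e+02 -5.23585426e-02  1.84843187e-01]
lock_slot {'position': [323.6, 205.6], 'conf': 0.89} [0.56625811 0.04740174 0.05      ]
lock_slot {'position': [541.5, 281.5], 'conf': 0.65} [ 0.78059843 -0.02765491  0.05      ]
switch_lock {'position': [541.8, 282.1], 'conf': 0.94} [ 0.78098766 -0.02828462  0.05      ]
switch_lock {'position': [320.6, 202.2], 'conf': 0.88} [0.56345161 0.0506032  0.05      ]
```

View pics/w1.png

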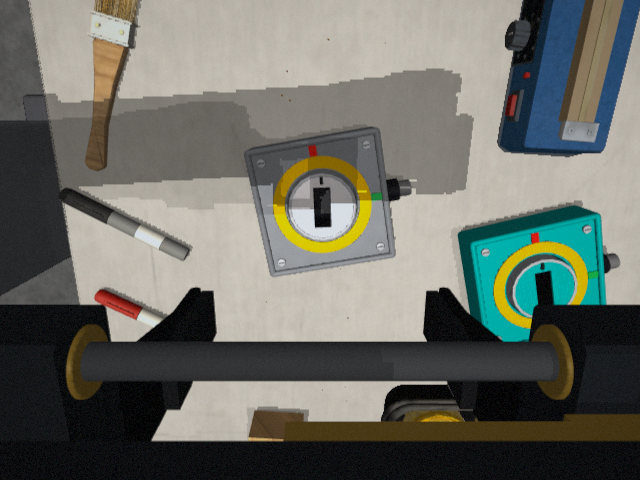

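The wrist view shows the grey lock centred at about (322,206), its slot nearly vertical, its pointer at (321,180), and the red mark at (312,150). I'll measure the slot precisely.

```bash
python3 - <<'E'
from h import *
c=read_camera('wrist')
hsv=cv2.cvtColor(c['img'],cv2.COLOR_RGB2HSV)
k=np.zeros((480,640),bool);k[140:265,260:385]=1
y=k&(hsv[...,0]>20)&(hsv[...,0]<34)&(hsv[...,1]>150)
e=cv2.fitEllipse(cv2.convexHull(np.argwhere(y)[:,::-1].astype(np.int32)));print(y.sum(),e,w(c,*e[0],.043))
s=np.zeros((480,640),np.uint8);s[180:235,305:340]=(c['img'][180:235,305:340].max(-1)<60)*255
n,l,st,ce=cv2.connectedComponentsWithStats(s)
for i in range(1,n):
  if st[i,4]<5: continue
  q=np.array([w(c,u,v,.05)[:2] for v,u in np.argwhere(l==i)])*1000
  print(st[i],ce[i],q.mean(0),cv2.minAreaRect(q.astype(np.float32)))
  d=np.linalg.svd(q-q.mean(0))[2][0];print('dir',np.degrees(np.arctan2(d[1],d[0])))
r=k&((hsv[...,0]<8)|(hsv[...,0]>172))&(hsv[...,1]>150);g=k&(hsv[...,0]>45)&(hsv[...,0]<75)&(hsv[...,1]>120)
ctr=w(c,*e[0],.043)
for m in (r,g):
  v,u=np.argwhere(m).mean(0);p=w(c,u,v,.043);print(m.sum(),u,v,p,np.degrees(np.arctan2(*(p-ctr)[[1,0]])))
go([.505,-.334,.24],86)
E
```

```text
3085 ((321.7170715332031, 203.80470275878906), (96.30787658691406, 98.2168197631836), 87.78423309326172) [0.56470064 0.04761131 0.043     ]
[320 180   3   4  12] [321.  181.5] [563.87777153  69.74515524] ((563.8787231445312, 69.74454498291016), (1.8353996276855469, 2.7517380714416504), 0.24283382296562195)
dir -89.6357065211966
[313 188  18  39 605] [321.51404959 206.45454545] [564.47363484  46.40328076] ((564.4518432617188, 45.79673767089844), (14.967169761657715, 36.43655776977539), 2.1243364810943604)
dir -87.81263219841625
82 312.3536585365854 151.09756097560975 [0.55587228 0.09652016 0.043     ] 100.2320651161495
88 367.92045454545456 198.7159090909091 [0.60829158 0.05264227 0.043     ] 6.583548407625027
shift [-0.3835 -0.0581  0.0385] turn [-0.01 -0.03  4.14]
```

Call:
arm_command(targets=[[[-0.384, -0.058, 0.0385, 0, 0, 4.1, -1], [-0.384, -0.058, 0.0385, 0, 0, 4.1, -1], [-0.384, -0.058, 0.0385, 0, 0, 4.1, -1], [-0.384, -0.058, 0.0385, 0, 0, 4.1, -1], [-0.384, -0.058, 0.0385, 0, 0, 4.1, -1], [-0.384, -0.058, 0.0385, 0, 0, 4.1, -1], [-0.384, -0.058, 0.0385, 0, 0, 4.1, -1], [-0.384, -0.058, 0.0385, 0, 0, 4.1, -1], [-0.384, -0.058, 0.0385, 0, 0, 4.1, -1], [-0.384, -0.058, 0.0385, 0, 0, 4.1, -1]]])

```text
time_s: 3.5
tool_pos: [0.5042, -0.3361, 0.24]
tool_rot: [-180.0, -0.0, 85.8]
force: [0.4, 1.4, 0.2]
grip_width: 0.0871
```

```bash
python3 - <<'E'
from h import *
c=shot('wrist','w2.png');o=get_obs();print(o['time_s'],o['tool_pos'],o['tool_rot'])
hsv=cv2.cvtColor(c['img'],cv2.COLOR_RGB2HSV)
for t in ['red_key_grip','blue_key_grip']:
  for d in search_frame(t,'wrist'): print(t,d,w(c,*d['position'],.085))
k=np.zeros((480,640),bool);k[:290]=1
P=cloud(c)
for nm,m in (('r',((hsv[...,0]<8)|(hsv[...,0]>172))&(hsv[...,1]>150)),('b',(hsv[...,0]>100)&(hsv[...,0]<130)&(hsv[...,1]>150))):
  m=k&m
  for z0,z1 in ((.05,.2),(.095,.11),(.06,.092)):
    mm=m&(P[...,2]>z0)&(P[...,2]<z1)
    if mm.sum()<10: continue
    q=P[mm];rc=cv2.minAreaRect((q[:,:2]*1000).astype(np.float32));print(nm,z0,mm.sum(),q.mean(0).round(4),rc)
m=k&(P[...,2]>.04)&(P[...,2]<.049);q=P[m];q=q[(abs(q[:,0]-.51)<.06)];print('stand',cv2.minAreaRect((q[:,:2]*1000).astype(np.float32)))
E
```

```text
3.55 [ 0.50518008 -0.33454134  0.24004124] [ 1.79995348e+02 -6.97961467e-02  8.59660274e+01]
blue_key_grip {'position': [318.7, 110.4], 'conf': 0.64} [ 0.50992811 -0.2552703   0.085     ]
r 0.05 885 [ 0.5055 -0.3319  0.0983] ((557.1561889648438, -271.63153076171875), (198.58631896972656, 28.102943420410156), 50.486820220947266)
r 0.095 775 [ 0.5052 -0.3343  0.1011] ((505.1017150878906, -335.04962158203125), (39.05364227294922, 11.720610618591309), 86.23263549804688)
r 0.06 95 [ 0.5077 -0.3153  0.0769] ((568.5744018554688, -264.2582092285156), (173.60336303710938, 8.654682159423828), 41.0694694519043)
b 0.05 935 [ 0.5106 -0.2557  0.1012] ((560.5474853515625, -225.03225708007812), (145.04116821289062, 34.28584289550781), 31.685537338256836)
b 0.095 934 [ 0.5105 -0.2558  0.1013] ((510.4420471191406, -255.9414520263672), (38.364891052246094, 11.643597602844238), 85.64302825927734)
stand ((507.9404296875, -296.0454406738281), (160.4441680908203, 60.159114837646484), 86.07803344726562)
```

View pics/w2.png

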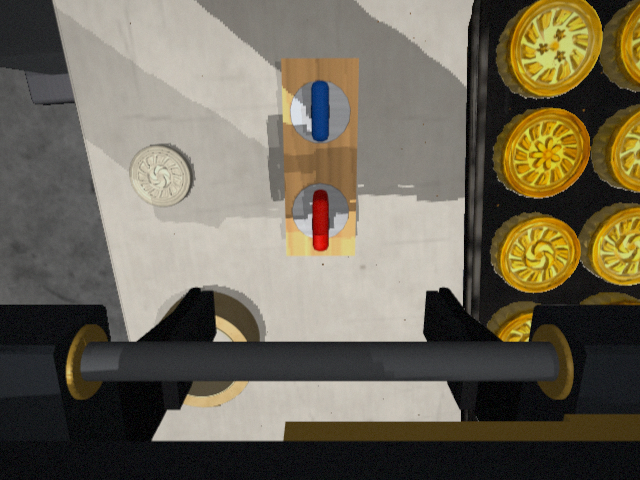

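The red bow's top is centred at (320,219). That gives (0.505, −0.335), top at z 0.101 and yaw 86°. The size is 39 x 12 mm, it sits 79 mm from the blue key, and it lies on the stand's axis, all of which fit the description. I'll descend to it.

Call:
arm_command(targets=[[[0, 0, 0.05, 0, 0, 0, -1], [0, 0, 0.1, 0, 0, 0, -1], [0, 0, 0.13, 0, 0, 0, -1], [0, 0, 0.15, 0, 0, 0, -1], [0, 0, 0.17, 0, 0, 0, -1], [0, 0, 0.182, 0, 0, 0, -1], [0, 0, 0.182, 0, 0, 0, -1], [0, 0, 0.182, 0, 0, 0, -1]]])

```text
time_s: 4.45
tool_pos: [0.5054, -0.3353, 0.0589]
tool_rot: [179.9, 0.0, 86.0]
force: [-1.1, -0.4, 0.0]
grip_width: 0.0872
```

Call:
arm_command(targets=[[[0, 0, 0, 0, 0, 0, 0], [0, 0, 0, 0, 0, 0, 0.7], [0, 0, 0, 0, 0, 0, 1], [0, 0, 0, 0, 0, 0, 1], [0, 0, 0, 0, 0, 0, 1], [0, 0, 0, 0, 0, 0, 1], [0, 0, 0, 0, 0, 0, 1]]], newtons=30)

```text
time_s: 5.15
tool_pos: [0.5046, -0.3358, 0.0582]
tool_rot: [180.0, -0.0, 85.9]
force: [0.3, 0.3, 0.4]
grip_width: 0.0393
```

Call:
arm_command(targets=[[[0, 0, 0, 0, 0, 0, 1], [0, 0, 0, 0, 0, 0, 1], [0, 0, 0, 0, 0, 0, 1], [0, 0, 0, 0, 0, 0, 1], [0, 0, 0, 0, 0, 0, 1], [0, 0, 0, 0, 0, 0, 1]]])

```text
time_s: 5.75
tool_pos: [0.5046, -0.3358, 0.0582]
tool_rot: [180.0, -0.0, 85.9]
force: [0.1, -0.3, -0.9]
grip_width: 0.0117
```

Call:
arm_command(targets=[[[0, 0, -0.01, 0, 0, 0, 1], [0, 0, -0.02, 0, 0, 0, 1], [0, 0, -0.03, 0, 0, 0, 1], [0, 0, -0.04, 0, 0, 0, 1], [0, 0, -0.05, 0, 0, 0, 1], [0, 0, -0.08, 0, 0, 0, 1], [0, 0, -0.12, 0, 0, 0, 1], [0, 0, -0.14, 0, 0, 0, 1], [0, 0, -0.14, 0, 0, 0, 1]]])

```text
time_s: 6.65
tool_pos: [0.5062, -0.3373, 0.2024]
tool_rot: [179.6, 0.1, 85.9]
force: [0.4, 0.8, -1.4]
grip_width: 0.012
```

```bash
python3 - <<'E'
from h import *
c=shot('wrist','w3.png');o=get_obs();print(o['time_s'],o['tool_pos'],o['tool_rot'],o['grip_width'],o['force'])
shot('scene','s3.png')
go([.5646,.0470,.199],92)
E
```

```text
6.7 [ 0.50528062 -0.33643222  0.20005961] [1.79809027e+02 4.39834899e-02 8.58952591e+01] 0.01205661775254992 [-1.05108599 -0.37143083 -1.12525255]
shift [ 0.386   0.0325 -0.0005] turn [ 0.04 -0.02 -6.1 ]
```

View pics/s3.png

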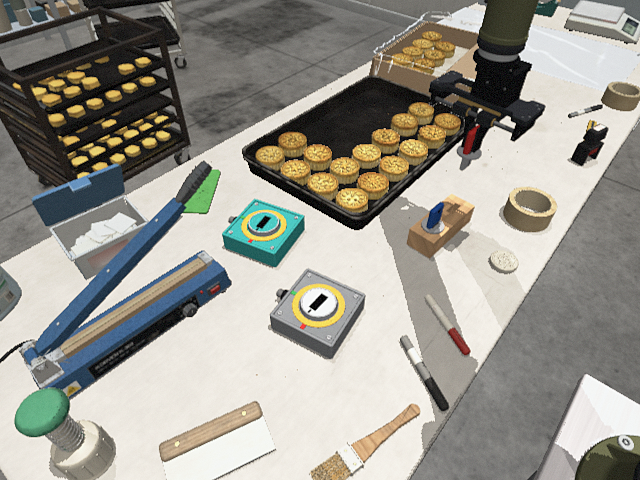

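View pics/w3.png

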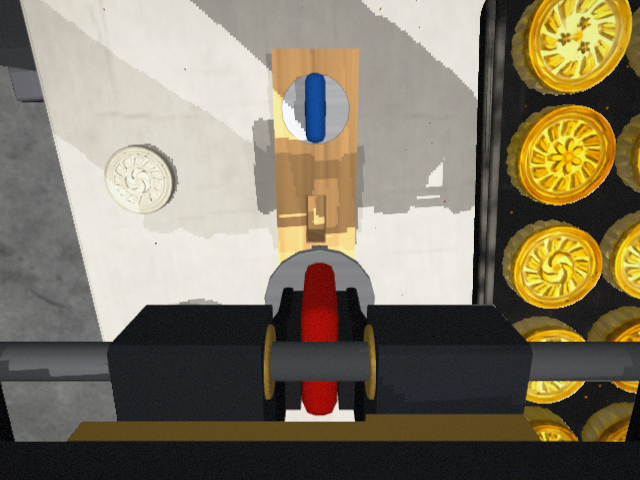

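The scene view shows the red key held at (470,145) and the blue key untouched at (435,215). In the wrist view the collar spans columns 265–374 and its top edge is at row 249. I'll use that to check how the key sits in the hand.

```bash
python3 - <<'E'
from h import *
c=read_camera('wrist');o=get_obs();A=rot(o['tool_rot']);t=np.array(o['tool_pos'])
P=cloud(c)
for u,v in ((320,249),(320,255),(290,262),(350,262),(266,297),(373,297)):
    print(u,v,((w(c,u,v,.193)-t)@A*1000).round(1),((P[v,u]-t)@A*1000).round(1))
E
```

```text
320 249 [23.8  0.9  4.4] [23.5  0.9  5.6]
320 255 [21.2  0.9  4.4] [20.9  0.9  5.4]
290 262 [ 18.2 -11.6   4.4] [ 17.6 -11.7   6. ]
350 262 [18.2 13.4  4.3] [18.2 13.4  4.2]
266 297 [  2.4 -22.1   4.4] [  1.7 -22.3   6. ]
373 297 [ 2.4 23.6  4.3] [ 2.1 23.7  5.1]
```

Call:
arm_command(targets=[[[0.386, 0.032, 0, 0, 0, -6.1, 1], [0.386, 0.032, 0, 0, 0, -6.1, 1], [0.386, 0.032, 0, 0, 0, -6.1, 1], [0.386, 0.032, 0, 0, 0, -6.1, 1], [0.386, 0.032, 0, 0, 0, -6.1, 1], [0.386, 0.032, 0, 0, 0, -6.1, 1], [0.386, 0.032, 0, 0, 0, -6.1, 1], [0.386, 0.032, 0, 0, 0, -6.1, 1], [0.386, 0.032, 0, 0, 0, -6.1, 1], [0.386, 0.032, 0, 0, 0, -6.1, 1]]])

```text
time_s: 7.8
tool_pos: [0.5631, 0.0478, 0.1964]
tool_rot: [-179.8, 0.1, 92.2]
force: [-0.3, -0.9, -0.6]
grip_width: 0.012
```

```bash
python3 - <<'E'
from h import *
c=shot('wrist','w4.png');o=get_obs();print(o['time_s'],o['tool_pos'],o['tool_rot'],o['grip_width'],o['force'])
hsv=cv2.cvtColor(c['img'],cv2.COLOR_RGB2HSV)
go([.564,.0470,.110],92)
E
```

```text
7.85 [0.5632489  0.04606938 0.19686151] [-1.79854862e+02  9.01197060e-02  9.19879890e+01] 0.011807457817241658 [-0.65854644 -0.01018494 -0.502127  ]
shift [0.001  0.001  0.0869] turn [-0.15  0.09 -0.01]
```

View pics/w4.png

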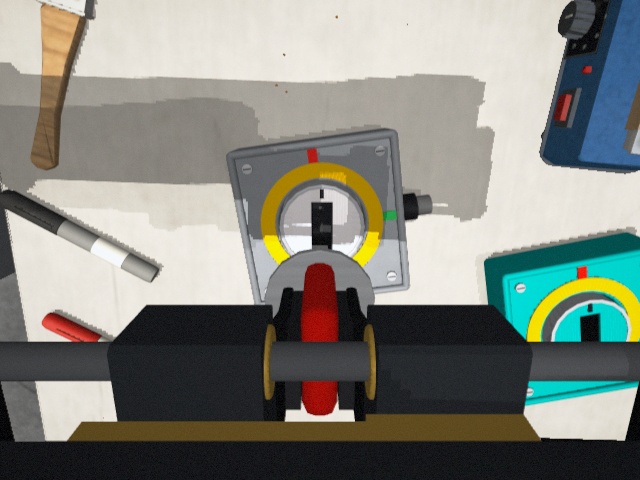

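The key hangs over the lock. The visible part of the slot is at columns 311–332, rows 202–248, with the pointer at (321,193). I'll check the offset within this one picture.

```bash
python3 - <<'E'
from h import *
c=read_camera('wrist');o=get_obs();A=rot(o['tool_rot']);t=np.array(o['tool_pos'])
im=c['img'];m=np.zeros((480,640),bool);m[198:248,300:345]=im[198:248,300:345].max(-1)<60
for v in (206,215,225,235,244):
    u=np.where(m[v])[0];u=u[(u>305)&(u<340)]
    print(v,u.min(),u.max(),((w(c,u.mean(),v,.05)-t)@A*1000).round(1))
v=np.where(m[:,318:325].sum(1)>5)[0];print(v.min(),((w(c,321,v.min()-.5,.05)-t)@A*1000).round(1))
P=cloud(c);q=np.argwhere((P[...,2]>t[2]-.009)&(P[...,2]<t[2]-.003));
hsv=cv2.cvtColor(im,cv2.COLOR_RGB2HSV)
y=np.zeros((480,640),bool);y[155:250,250:390]=1
y&=(hsv[...,0]>20)&(hsv[...,0]<34)&(hsv[...,1]>150)
e=cv2.fitEllipse(cv2.convexHull(np.argwhere(y)[:,::-1].astype(np.int32)));print(e)
E
```

```text
206 311 331 [ 14.3   1.3 147.2]
215 311 331 [  7.5   1.2 147.2]
225 312 331 [-1.000e-01  1.300e+00  1.472e+02]
235 312 331 [ -7.9   1.6 147.3]
244 312 330 [-14.9   1.3 147.3]
200 [ 19.2   1.1 147.2]
((321.2260437011719, 218.61392211914062), (118.11725616455078, 122.27464294433594), 87.62256622314453)
```

Call:
arm_command(targets=[[[0.0005, 0.0005, 0.04, 0, 0, 0, 1], [0.0005, 0.0005, 0.07, 0, 0, 0, 1], [0.0005, 0.0005, 0.09, 0, 0, 0, 1], [0.0005, 0.0005, 0.1, 0, 0, 0, 1], [0.0005, 0.0005, 0.105, 0, 0, 0, 1], [0.0005, 0.0005, 0.11, 0, 0, 0, 1], [0.0005, 0.0005, 0.115, 0, 0, 0, 1], [0.0005, 0.0005, 0.115, 0, 0, 0, 1]]])

```text
time_s: 8.7
tool_pos: [0.5647, 0.0473, 0.0833]
tool_rot: [180.0, -0.0, 92.0]
force: [-0.4, 0.3, -0.6]
grip_width: 0.0116
```

Already 13 mm into the slot with no contact force, so I'll continue.

Call:
arm_command(targets=[[[0, 0, 0.005, 0, 0, 0, 1], [0, 0, 0.01, 0, 0, 0, 1], [0, 0, 0.014, 0, 0, 0, 1], [0, 0, 0.017, 0, 0, 0, 1], [0, 0, 0.019, 0, 0, 0, 1], [0, 0, 0.021, 0, 0, 0, 1], [0, 0, 0.022, 0, 0, 0, 1], [0, 0, 0.022, 0, 0, 0, 1]]])

```text
time_s: 9.5
tool_pos: [0.5647, 0.0474, 0.0621]
tool_rot: [-180.0, -0.0, 92.0]
force: [-2.4, -0.4, 4.5]
grip_width: 0.0116
```

Call:
arm_command(targets=[[[0, 0, 0.001, 0, 0, 0, 1], [0, 0, 0.001, 0, 0, 0, 1], [0, 0, 0.001, 0, 0, 0, 1]]])

```text
time_s: 9.8
tool_pos: [0.5647, 0.0474, 0.0621]
tool_rot: [-180.0, -0.1, 92.0]
force: [-3.7, -0.6, 11.9]
grip_width: 0.012
```

```bash
python3 - <<'E'
from h import *
o=get_obs();print(o['time_s'],o['tool_pos'],o['tool_rot'],o['grip_width'],o['force'])
c=shot('wrist','w5.png');s=shot('scene','s5.png')
cv2.imwrite('pics/s5z.png',cv2.resize(s['img'][200:370,230:420],None,fx=4,fy=3.5,interpolation=cv2.INTER_CUBIC)[:,:,::-1])
P=cloud(c);A=rot(o['tool_rot']);t=np.array(o['tool_pos'])
for u,v in ((320,251),(310,256),(330,256),(290,262)): print(P[v,u].round(4))
E
```

```text
9.8 [0.56471984 0.04740326 0.06207591] [-1.79990953e+02 -5.82430793e-02  9.19915700e+01] 0.011996516491290661 [-3.71395991 -0.60652381 11.87785552]
[0.5642 0.0704 0.0555]
[0.5601 0.0682 0.056 ]
[0.5685 0.0684 0.0556]
[0.5519 0.0654 0.0565]
```

View pics/s5z.png

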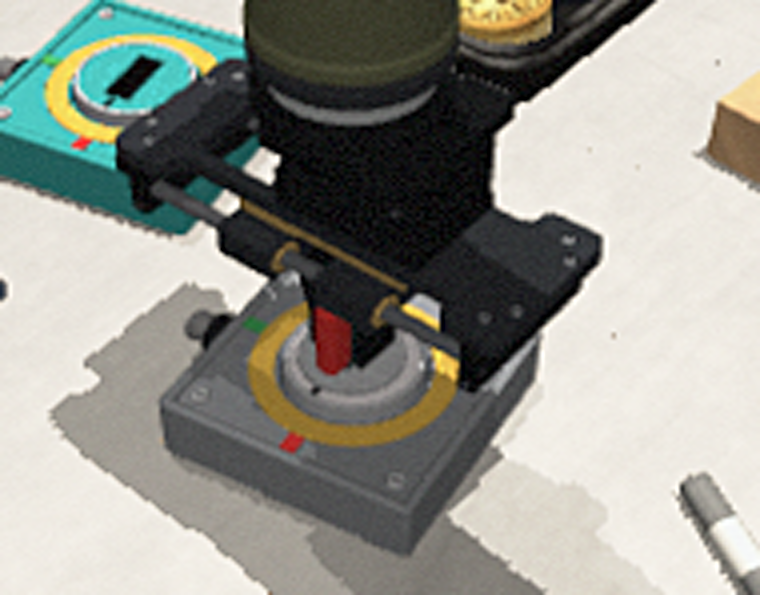

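View pics/w5.png

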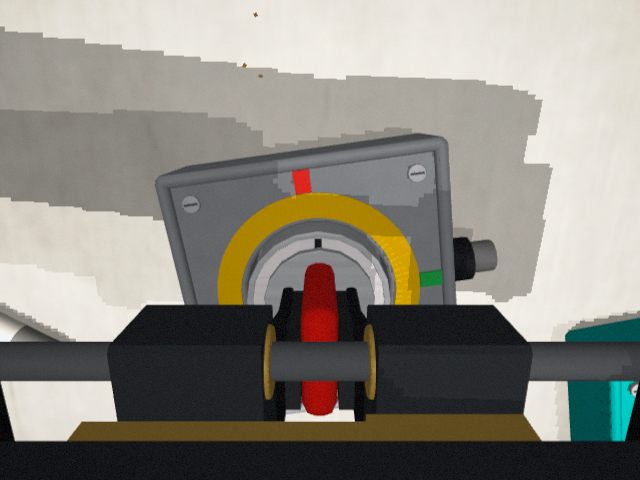

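The collar's top measures z 0.0555 (0.055 when seated). The key is in and the pointer is still by the red mark. Now the clockwise turn.

Call:
arm_command(targets=[[[0, 0, -0.001, 0, 0, 5, 1], [0, 0, -0.001, 0, 0, 11, 1], [0, 0, -0.001, 0, 0, 17, 1], [0, 0, -0.001, 0, 0, 23, 1], [0, 0, -0.001, 0, 0, 29, 1], [0, 0, -0.001, 0, 0, 35, 1], [0, 0, -0.001, 0, 0, 41, 1], [0, 0, -0.001, 0, 0, 47, 1], [0, 0, -0.001, 0, 0, 50, 1], [0, 0, -0.001, 0, 0, 50, 1]]], newtons=45)

```text
time_s: 10.9
tool_pos: [0.5648, 0.0476, 0.0621]
tool_rot: [-180.0, -0.0, 41.9]
force: [-3.2, 1.4, 6.0]
grip_width: 0.0117
```

Call:
arm_command(targets=[[[0, 0, 0, 0, 0, 6, 1], [0, 0, 0, 0, 0, 12, 1], [0, 0, 0, 0, 0, 18, 1], [0, 0, 0, 0, 0, 24, 1], [0, 0, 0, 0, 0, 30, 1], [0, 0, 0, 0, 0, 36, 1], [0, 0, 0, 0, 0, 40, 1], [0, 0, 0, 0, 0, 42, 1], [0, 0, 0, 0, 0, 42, 1]]])

```text
time_s: 11.8
tool_pos: [0.5651, 0.0474, 0.0622]
tool_rot: [-180.0, -0.0, -0.0]
force: [-1.6, 0.2, 5.8]
grip_width: 0.0117
```

```bash
python3 - <<'E'
from h import *
c=shot('wrist','w6.png');o=get_obs();print(o['time_s'],o['tool_pos'],o['tool_rot'],o['grip_width'],o['force'],o['wrist_torque'])
E
```

```text
11.85 [0.56508732 0.04743429 0.06214423] [-1.79976830e+02 -4.42215631e-02  1.03351871e-02] 0.011918516967566817 [-1.01284307  0.34965898  4.30474519] [-0.11241928  0.57945422 -0.07772375]
```

View pics/w6.png

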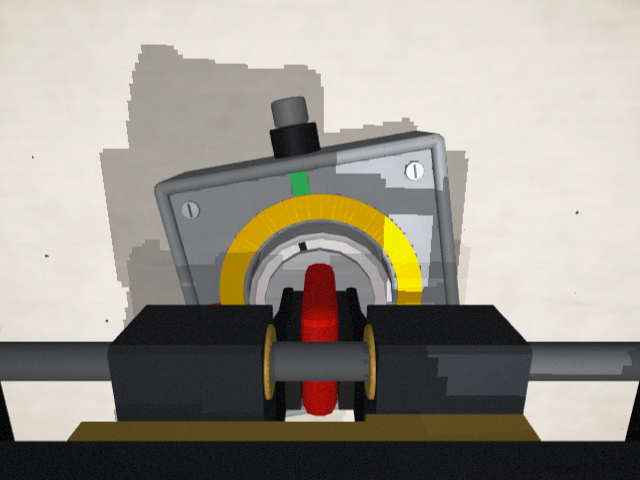

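The pointer at (302,246) is now within about 6° of the green mark at (299,184). I'll turn 5° more, then open slowly.

Call:
arm_command(targets=[[[0, 0, 0, 0, 0, 3, 1], [0, 0, 0, 0, 0, 5, 1], [0, 0, 0, 0, 0, 5, 1], [0, 0, 0, 0, 0, 5, 1], [0, 0, 0, 0, 0, 2, 1], [0, 0, 0, 0, 0, 2, 1]]])

```text
time_s: 12.45
tool_pos: [0.5653, 0.0474, 0.0622]
tool_rot: [-180.0, -0.1, -2.0]
force: [-0.4, -0.1, 5.4]
grip_width: 0.0115
```

Call:
arm_command(targets=[[[0, 0, 0, 0, 0, 0, 0.7], [0, 0, 0, 0, 0, 0, 0.5], [0, 0, 0, 0, 0, 0, 0.2], [0, 0, 0, 0, 0, 0, 0], [0, 0, 0, 0, 0, 0, 0], [0, 0, 0, 0, 0, 0, 0], [0, 0, 0, 0, 0, 0, 0], [0, 0, 0, 0, 0, 0, 0]]])

```text
time_s: 13.25
tool_pos: [0.5646, 0.0474, 0.0613]
tool_rot: [-180.0, -0.0, -2.0]
force: [0.1, -0.8, 0.5]
grip_width: 0.0431
```

Call:
arm_command(targets=[[[0, 0, -0.01, 0, 0, 0, 0], [0, 0, -0.03, 0, 0, 0, 0], [0, 0, -0.06, 0, 0, 0, 0], [0, 0, -0.1, 0, 0, 0, 0], [0, 0, -0.14, 0, 0, 0, 0], [0, 0, -0.17, 0, 0, 0, 0], [0, 0, -0.17, 0, 0, 0, 0], [0, 0, -0.17, 0, 0, 0, 0]]])

```text
time_s: 14.05
tool_pos: [0.5649, 0.0474, 0.2322]
tool_rot: [-179.9, -0.1, -2.0]
force: [0.5, 0.1, -0.0]
grip_width: 0.0435
```

```bash
python3 - <<'E'
from h import *
c=shot('wrist','w7.png');o=get_obs();print(o['time_s'],o['tool_pos'],o['grip_width'],o['force'])
hsv=cv2.cvtColor(c['img'],cv2.COLOR_RGB2HSV);P=cloud(c)
m=((hsv[...,0]<8)|(hsv[...,0]>172))&(hsv[...,1]>150)&(P[...,2]>.097)&(P[...,2]<.115);m[290:]=0
q=P[m];print(m.sum(),q.mean(0),cv2.minAreaRect((q[:,:2]*1000).astype(np.float32)))
s=shot('scene','s7.png')
cv2.imwrite('pics/s7z.png',cv2.resize(s['img'][200:370,230:420],None,fx=4,fy=3.5,interpolation=cv2.INTER_CUBIC)[:,:,::-1])
E
```

```text
14.1 [0.56418879 0.04745406 0.23099933] 0.04331506985890532 [ 0.6664324   0.54994286 -0.48238277]
855 [0.5682652  0.04615386 0.10489356] ((567.4360961914062, 46.51969909667969), (11.390510559082031, 38.89433670043945), 88.32865142822266)
```

View pics/w7.png

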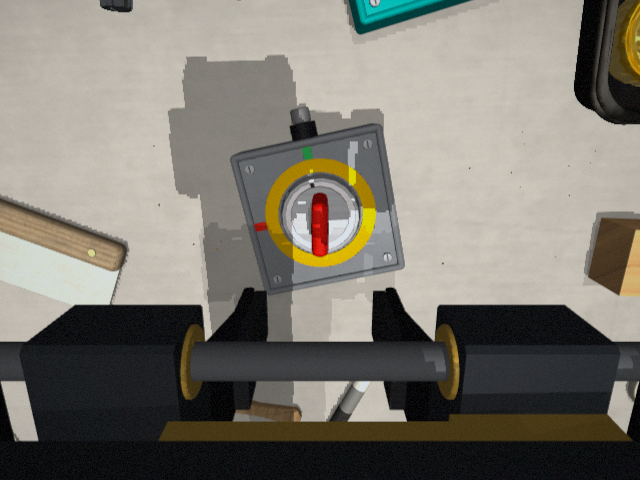

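View pics/s7.png

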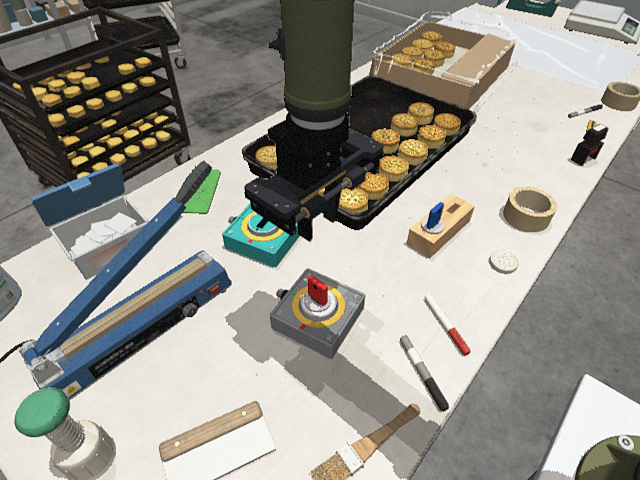

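The key stands in the lock with its bow at (320,225) and its top at z 0.105, so it is seated. The pointer at (312,184) lines up with the green mark at (307,153), and the gripper is clear. The blue key is still in the stand.

```bash
python3 -c "
from h import *
print(sign_off())"
```

```text
the job is handed in; nothing more can be done
None
```

I took the red key out of the stand, pushed it into the grey lock until its collar sat on the lock, turned it clockwise to the green mark and let go. I handed the job in at about 14 s; the hand-in gives no verdict.

- **Key in the lock:** its bow top measured z = 0.105 m, exactly the seated height. The bow centre was about 3 mm from the slot's centre seen from above.
- **Lock turned:** in the last picture the pointer is within a few degrees of the green mark, about 1.5 rad.
- **Clear of everything:** the gripper is about 17 cm above where it let go, and the measured force is near zero.
- **Blue key:** it stayed in the stand throughout. I checked that by eye in the pictures and did not measure its position again.

No check failed or disagreed with another.

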